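Put the mixed-up spools back on their machines

TASK

On the hat-trimming bench the four spools have been put back on the wrong machines. Put each one on the spindle of the machine it feeds: the thread cone on the bobbin winder, the ribbon reel on the ribbon cutter, the cord spool on the cord length meter and the wire spool on the wire straightener, each upright and right down on its seat; the spare stand's empty spindle is there to park a spool on the way. Do not knock over the glue bottle.

Things in the scene. Friction and masses are not known exactly. Their poses are not given: they have to be found in the camera images.
- cone_mid (a point): the thread cone: off-white, a tapering body 60 mm across at the foot and 50 mm at 70 mm up, then a narrow grey tip (23 mm), 84 mm tall in all, 0.12 kg; bore from below 31 mm wide at the foot, about 23 mm at 60 mm up. Point: its centre, half-way up (42 mm above its foot); z: its axis, up. Starts upright on a wrong machine's spindle; grip it across its sides at this height, at any yaw.
- reel_mid (a point): the ribbon reel: a flat cardboard reel full of black ribbon, 60 mm across and 28 mm tall, 0.07 kg; through bore 25 mm. On a seat the pin stands out 8 mm above it. Point: its centre, half-way up (14 mm above its foot); z: its axis, up. Starts upright on a wrong machine's spindle; grip it across its sides at this height, at any yaw.
- cord_mid (a point): the cord spool: wound full with ridged brown cord between thin white ends, 53 mm across and 60 mm tall, 0.15 kg; through bore 25 mm. Point: its centre, half-way up (30 mm above its foot); z: its axis, up. Starts upright on a wrong machine's spindle; grip it across its sides at this height, at any yaw.
- wire_mid (a point): the wire spool: bright steel wire between two black end discs, 46 mm across and 44 mm tall, 0.25 kg; through bore 25 mm. Point: its centre, half-way up (22 mm above its foot); z: its axis, up. Starts upright on a wrong machine's spindle; grip it across its sides at this height, at any yaw.
- winder_seat (a point): spindle of the bobbin winder: behind it a dark motor lying crosswise, with rubber wheel and small bobbin. Fixed grey deck, 100 mm wide, 12 thick, from 45 mm before the pin (-x) to 120 behind (+x); machine over 50 mm behind the pin, up to 90 high. Pin 8 mm thick, 36 tall, on a round seat 42 mm across, its top 36 mm above the table. Point: on the pin's axis, top of the seat; z up.
- cutter_seat (a point): spindle of the ribbon cutter: behind it a low aluminium channel with a slanting steel blade with black handle. Fixed grey deck, 100 mm wide, 12 thick, from 45 mm before the pin (-x) to 120 behind (+x); machine over 50 mm behind the pin, up to 90 high. Pin 8 mm thick, 36 tall, on a round seat 42 mm across, its top 36 mm above the table. Point: on the pin's axis, top of the seat; z up.
- meter_seat (a point): spindle of the cord length meter: behind it an upright rubber-tyred wheel (55 mm) beside a black counter box. Fixed grey deck, 100 mm wide, 12 thick, from 45 mm before the pin (-x) to 120 behind (+x); machine over 50 mm behind the pin, up to 90 high. Pin 8 mm thick, 36 tall, on a round seat 42 mm across, its top 36 mm above the table. Point: on the pin's axis, top of the seat; z up.
- straightener_seat (a point): spindle of the wire straightener: behind it a flat block with seven small grooved rollers in two rows. Fixed grey deck, 100 mm wide, 12 thick, from 45 mm before the pin (-x) to 120 behind (+x); machine over 50 mm behind the pin, up to 90 high. Pin 8 mm thick, 36 tall, on a round seat 42 mm across, its top 36 mm above the table. Point: on the pin's axis, top of the seat; z up.
- spare_seat (a point): spindle of the spare stand: a plain round dark foot 92 mm across, 12 mm thick, fixed; empty at the start. Pin 8 mm thick, 36 tall, on a round seat 42 mm across, its top 36 mm above the table. Point: on the pin's axis, top of the seat; z up.
- glue_mid (a point): a white squeeze bottle of glue with a red nozzle, 42 mm across and 122 mm tall, standing loose on the table between the robot and the stations; the point is on its axis 50 mm up. It is not to be knocked over.
Not all that is in view belongs to the job. Leave any blue or orange look-alike of the part that bears wire_mid alone.

How it is judged (in metres and radians):
At the end, for the whole second after the job is handed in: Each of the four spools stands upright (within 0.12 rad) on the spindle of its own machine, its axis within 15 mm of the pin and its foot within 6 mm of the seat, released and at rest (horizontal distance between cone_mid and winder_seat below 0.015 m and z of cone_mid in the frame of winder_seat between 0.036 and 0.048 m and angle between each of cone_mid, reel_mid, cord_mid, wire_mid's own z axis and vertical below 0.12 rad and linear speed of each of cone, reel, cord, wire below 0.02 m/s and angular speed of each of cone, reel, cord, wire below 0.3 rad/s and horizontal distance between reel_mid and cutter_seat below 0.015 m and z of reel_mid in the frame of cutter_seat between 0.008 and 0.02 m and horizontal distance between cord_mid and meter_seat below 0.015 m and z of cord_mid in the frame of meter_seat between 0.024 and 0.036 m and horizontal distance between wire_mid and straightener_seat below 0.015 m and z of wire_mid in the frame of straightener_seat between 0.016 and 0.028 m); the robot touches nothing.
It fails at once if the glue bottle is knocked over (tilted by more than 0.6 rad) (angle between glue_mid's own z axis and vertical above 0.6 rad).
It also fails if it takes over 125 s, if anything falls off the work surface, if the arm or the gripper's body presses on something with over 40 N, if the wrist force passes 120 N, or if a joint passes its speed limit or range.

ROBOT

A 6-joint arm with a two-finger parallel gripper is mounted at the origin on the work surface. World frame = base frame: x ahead of the robot, y to its left, z up, the work surface at z = 0. Lengths are in mm, angles in rad, forces in N, time in s.
With the tool pointing down it reaches from about 375 to 900 mm from the base axis. Payload 3.1 kg.
Tool frame: the origin (TCP) lies at the very end of the fingers, on their centre line; the grasp point (between the pads) lies 19 mm behind it; z points along the fingers, y is the direction in which the jaws open and shut (so a half turn about z gives the same grasp; the last joint's range is limited). The gripper opens to 85 mm and grips with 20 to 120 N. Pads are 22 mm wide; open, the fingers measure 114 mm over their backs; the gripper's body (76 mm by 85 mm) begins 54 mm behind the grasp point. The pads swing forward as they close: fully open they stand 13 mm farther back than shut.
Start: joints at [-1.389, 0.527, 1.433, -0, 1.181, -0.178], TCP at [220.661, -584.727, 231.31] pointing down, gripper open.
Joint ranges: [-3.08, 3.08], [-0.75, 2.2], [0.22, 2.44], [-1.43, 4.57], [0, 2.65], [-2.85, 2.85]. Speed limits (rad/s): [2.79, 2.79, 3.14, 3.14, 3.14, 3.14].

INTERFACE

Orientations are given as [roll, pitch, yaw] about the fixed x, y, z axes, in that order (R = Rz(yaw) Ry(pitch) Rx(roll)).
In Python, from cell import telemetry, cams, arm, models gives the robot as it stands.
- The arm moves only by the tool step_arm, never from a script. Its argument "steps" is a list of rows, each a list of 3 entries, a list of its own where there are three numbers: the shift along the tool's x, y, z in cm, then the turn about the tool's z in rad, then the opening, from -1 (shut) to 1 (fully open). A call has 1 to 10 rows; each row shifts and turns the pose as measured when the row begins, along the tool's axes as they then stand; what a row does not reach is not made up. A row lasts 1/12 s, in which the tool goes at most 41.7 mm and 7.16 degrees, less where a joint would pass 70% of its speed; a pose out of reach is approached as far as the arm can. A call with a gripper value outside its range is refused whole. The fingers move at their own pace and stop on an object; "grip_force" is the grip in N (left out, the last holds). Time passes only in rows, so rows that do not move let the fingers close. It gives the time, the measured TCP pose, the force and the opening at its end, in the units of the state.
- telemetry.observe(): the state, without advancing time (a new reading comes with each control period).
- cams.read_camera(name): name is "scene" or "top"; returns the picture (420x560x3 uint8, red, green, blue); there is no depth.
- cams.camera_params(name): a dict with "vfov" (degrees; the focal length in pixels is half the picture's height over the tangent of half this angle, whatever the lens; pixels are square), "cx", "cy" (the principal point, pixels), "world_to_cam" (4x4, takes a point from world to camera coordinates). Camera axes: x right, y up, looking along -z (the intrinsics and any distortion apply to the point x, -y, -z); pixel columns grow to the right and rows downward; lengths in mm; the calibration is good to about 2 mm. A picture is of the moment at which its call begins. camera_params takes no time and is no camera call.
- arm.job_done(): hands the job in, once; it reports no verdict.
Trained networks look in the newest picture that a camera, given by its name, has taken for a name from the list of things; names that differ only in an ending like _2 or _b are one class to them, and where a whole thing is asked for, a point or a joint stands for the part that bears it (a point fixed in the world has none). Each returns a list of dicts, best first, with "conf" (0 to 1); they miss things now and then, are a little off and sometimes report something else, mostly with a low value. They report only what shows in the picture. A call takes as long as a camera call. They do not tell look-alikes from the thing itself.
- models.recognise(camera, label): "at" ([row, column] in pixels, amid what is visible of it).
- models.tip_of(camera, label): "at" ([row, column] in pixels: a listed point, or the origin of a listed thing).
The state is a dict: "time_s": time; "q": joint angles; "joint_velocities": joint speeds; "tau": joint torques, N m; "ee_pos": TCP position; "orientation": TCP orientation; "wrist_force": force on the tool from outside, world axes, zero at the start; "moment": the same for the moment, N m; "width": finger opening in mm.
Only numpy, scipy, OpenCV 4.12 (cv2) and the standard library are available. Lean on these libraries where they do the work, as an engineer would, in place of code of your own. Each camera call takes 0.05 s, during which the arm holds its last target. There are 200 camera calls.

## Working session

There is one attempt and no reset: what is moved stays moved. The work goes in short steps, Python scripts to look and compute and a tool call to move; the robot and the scene stay as the last step left them, time stands still between calls to the robot, and variables do not carry over. Pictures are saved under pics/ and viewed, about 12 in all and at most 16, crops included, and the job is handed in when it is done.

Besides the shell and the picture viewer there is one more tool, called after "Emit:" by a JSON object that holds its "name" and its "arguments". step_arm: Moves the arm, as the interface text tells. Its arguments: {"type":"object","properties":{"steps":{"type":"array"},"grip_force":{"type":"number"}},"required":["steps"]}

```bash
ls; mkdir -p pics; cat > h.py <<'E'
import numpy as np, cv2
from cell import telemetry, cams, arm, models
def P(name):
    p=cams.camera_params(name); f=210/np.tan(np.radians(p['vfov'])/2)
    return p,f,np.array(p['world_to_cam'])
def proj(name,X):
    p,f,T=P(name); c=T@np.append(X,1); return p['cy']-f*c[1]/-c[2], p['cx']+f*c[0]/-c[2]
def back(name,rc,z):
    p,f,T=P(name); R=T[:3,:3]; o=-R.T@T[:3,3]
    d=R.T@np.array([(rc[1]-p['cx'])/f,-(rc[0]-p['cy'])/f,-1]); return o+d*(z-o[2])/d[2]
def shot(name,fn,crop=None,s=1):
    im=cams.read_camera(name)
    if crop: r0,r1,c0,c1=crop; im=im[r0:r1,c0:c1]
    im=cv2.resize(im,None,fx=s,fy=s,interpolation=cv2.INTER_CUBIC)
    cv2.imwrite('pics/'+fn,im[:,:,::-1]); 
E
python3 - <<'E'
from h import *
print(telemetry.observe())
for n in('scene','top'):
    print(n,cams.camera_params(n)); shot(n,n+'1.png',None,1.4)
    for l in 'cone_mid reel_mid cord_mid wire_mid winder_seat cutter_seat meter_seat straightener_seat spare_seat glue_mid'.split():
        z={'cone':78,'reel':50,'cord':66,'wire':58,'glue':50}.get(l[:4],36)
        for d in models.tip_of(n,l)[:3]: print(n,l,round(d['conf'],2),np.round(d['at']),np.round(back(n,d['at'],z)))
E
```

```text
pics
{'time_s': 0.0, 'q': array([-1.38849923e+00,  5.28464030e-01,  1.43391242e+00,  1.61199563e-06,
        1.18140526e+00, -1.78500452e-01]), 'joint_velocities': array([ 1.38140929e-03,  1.84492275e-03, -1.24973678e-03, -1.08394189e-03,
        3.98686948e-04,  4.43446364e-05]), 'tau': array([ 1.21073033e-03, -4.42341757e+01, -1.78024864e+01, -2.76264664e-04,
        8.47419753e-03, -3.57602225e-06]), 'ee_pos': array([ 220.53236711, -584.02673423,  230.33172082]), 'orientation': array([-3.13943864e+00, -3.90142040e-04,  3.60796513e-01]), 'wrist_force': array([ 0.51602438, -0.40017339,  0.16675747]), 'moment': array([ 0.03113557, -0.06431633,  0.01929641]), 'width': 85.35112263821286}
scene {'vfov': 42.049070108018256, 'cx': 268.3232958191518, 'cy': 217.10609902915084, 'world_to_cam': array([[ 7.03196426e-01,  7.10966825e-01, -6.39997039e-03,
        -3.48686503e+02],
       [-4.20890647e-01,  4.23511620e-01,  8.02177643e-01,
         1.47864976e+02],
       [ 5.73032154e-01, -5.61394764e-01,  5.97051145e-01,
        -1.58439824e+03],
       [ 0.00000000e+00,  0.00000000e+00,  0.000
[... 1061 characters left out ...]
1575961e+03],
       [ 0.00000000e+00,  0.00000000e+00,  0.00000000e+00,
         1.00000000e+00]])}
top cone_mid 0.84 [194. 291.] [506. -12.  78.]
top reel_mid 0.96 [208. 202.] [484. 175.  50.]
top cord_mid 0.9 [198. 452.] [ 492. -340.   66.]
top wire_mid 0.9 [197. 373.] [ 498. -181.   58.]
top wire_mid 0.88 [114. 435.] [ 669. -314.   58.]
top wire_mid 0.62 [279. 342.] [ 332. -111.   58.]
top winder_seat 0.69 [198. 449.] [ 495. -343.   36.]
top cutter_seat 0.69 [199. 371.] [ 495. -180.   36.]
top meter_seat 0.9 [198. 293.] [502. -16.  36.]
top straightener_seat 0.8 [206. 204.] [488. 175.  36.]
top spare_seat 0.82 [192. 117.] [523. 362.  36.]
top glue_mid 0.81 [263. 379.] [ 361. -190.   50.]
```

View pics/scene1.png

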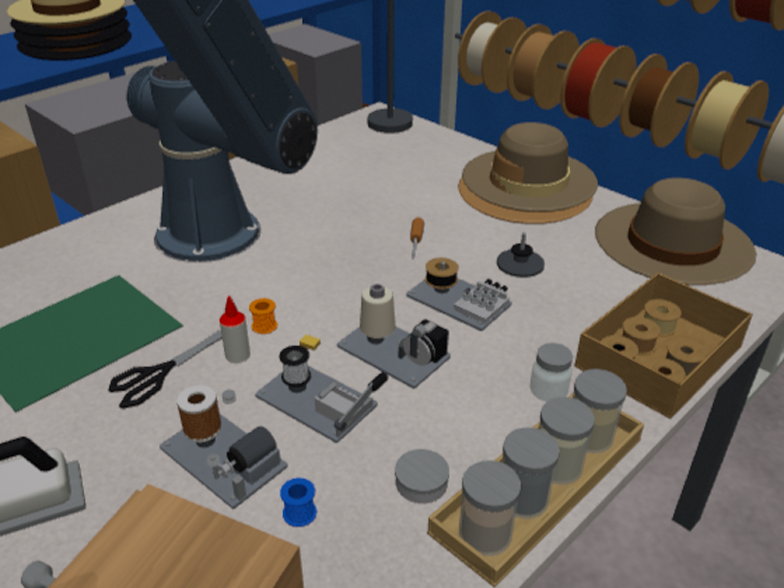

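View pics/top1.png

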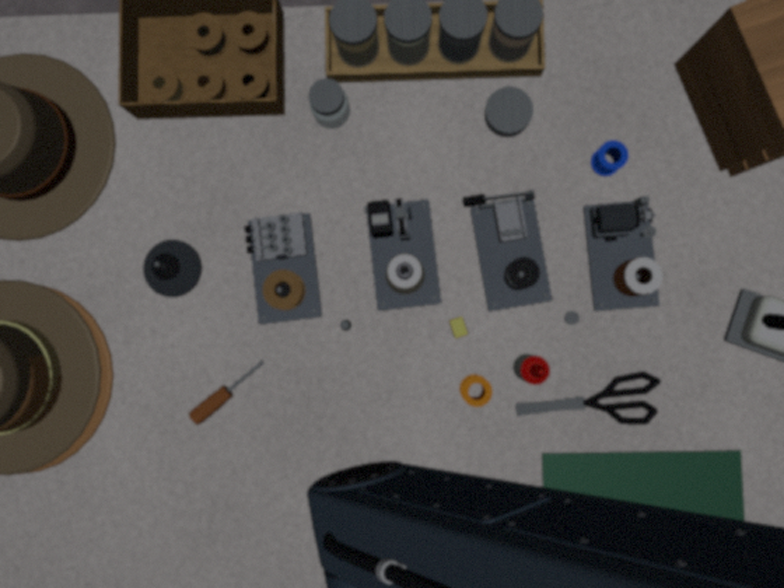

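Scene: cord on the winder at (295,144), wire on the cutter at (262,212), cone on the meter at (220,270), reel on the straightener at (195,316), and the spare stand empty at (176,372). Look-alikes of the wire spool: orange at (225,189) and blue at (359,214). For the cord there are only brown spools in the wooden box, near (240,455). The plan is two swaps: cord→spare, cone→winder, cord→meter, then wire→spare, reel→cutter, wire→straightener. One crop first to check the choice.

```bash
cat >> h.py <<'E'
from scipy.optimize import least_squares
def tri(rs,rt):
    f=lambda X:np.r_[np.subtract(proj('scene',X),rs),np.subtract(proj('top',X),rt)]
    s=least_squares(f,[500,0,50]); return np.round(s.x,1),np.round(s.fun,1)
def go(X):
    t=telemetry.observe(); y=t['orientation'][2]; d=(np.array(X)-t['ee_pos'])/10
    c,s=np.cos(y),np.sin(y); print('ee',t['ee_pos'].round(1),'t',t['time_s'],'tool cm',np.round([d[0]*c+d[1]*s,d[0]*s-d[1]*c,-d[2]],2),'yaw',y.round(3))
E
python3 - <<'E'
from h import *
for a,b,l in [((220,270),(194,291),'cone'),((195,316),(208,202),'reel'),((295,144),(198,452),'cord'),((262,212),(197,373),'wire'),((176,372),(192,117),'spare'),((236,166),(263,379),'glue')]: print(l,*tri(a,b))
shot('scene','crop1.png',(180,350,110,400),2.7)
go((494,-340,200))
E
```

```text
cone [507.8  -9.9  78.8] [ 0.1 -1.3 -0.8 -0.9]
reel [484.7 178.   45.2] [ 0.1 -0.8 -0.4 -0.5]
cord [ 492.  -340.    62.4] [-0.  -0.2 -0.1 -0.1]
wire [ 500.5 -178.6   53.2] [-0.  -1.8 -1.1 -1.4]
spare [523.4 362.6  35.9] [ 0.1 -0.5 -0.3 -0.3]
glue [ 361.1 -190.4   52.1] [0.1 0.7 0.4 0.5]
ee [ 220.6 -584.7  231.3] t 1.15 tool cm [ 34.21 -13.25   3.13] yaw 0.361
```

View pics/crop1.png

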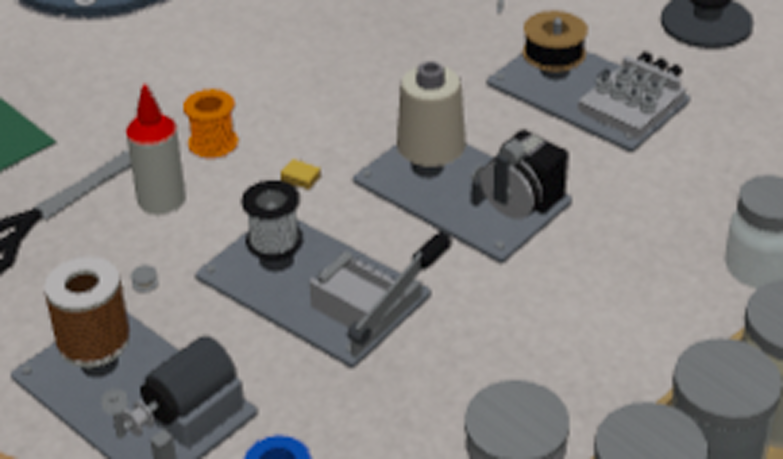

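The crop confirms the choice: brown cord at crop (85,310), steel wire with black discs at (272,220), and orange and blue left alone. Now moving above the cord.

Emit:
{"name": "step_arm", "arguments": {"steps": [[[0,0,0],0.12,1],[[0,0,0],0.12,1],[[0,0,0],0.12,1],[[3.9,-3.5,0],0,1],[[3.9,-3.5,0],0,1],[[3.9,-3.5,0.5],0,1],[[3.9,-3.5,0.5],0,1],[[3.9,-3.5,0.5],0,1],[[3.9,-3.5,0.5],0,1],[[3.0,-3,0.5],0,1]]}}

```text
time_s: 1.98
ee_pos: [443.8, -395.7, 210.3]
orientation: [3.129, -0.002, -0.035]
wrist_force: [0.0, -0.5, 0.2]
width: 85.5
```

```bash
python3 - <<'E'
from h import *
go((492,-340,160))
E
```

```text
ee [ 443.8 -395.7  210.3] t 1.9833 tool cm [ 4.63 -5.73  5.03] yaw -0.035
```

Emit:
{"name": "step_arm", "arguments": {"steps": [[[2.0,-2.5,1],-0.03,1],[[2.0,-2.5,1],0,1],[[0.5,-0.6,1],0,1],[[0,0,0.5],0,1],[[0,0,0],0,1]]}}

```text
time_s: 2.4
ee_pos: [497.8, -331.2, 173.3]
orientation: [3.13, -0.004, 0.008]
wrist_force: [0.0, -0.2, -0.4]
width: 85.2
```

```bash
python3 - <<'E'
from h import *
go((492,-340,160))
E
```

```text
ee [ 497.8 -331.2  173.3] t 2.4 tool cm [-0.59  0.88  1.33] yaw 0.008
```

Emit:
{"name": "step_arm", "arguments": {"steps": [[[-0.6,0.9,1],0,1],[[0,0,2.5],0,1],[[0,0,2.5],0,1],[[0,0,2],0,1],[[0,0,0],0,1],[[0,0,0],0,1]], "grip_force": 40}}

```text
time_s: 2.9
ee_pos: [487.2, -355.6, 91.9]
orientation: [3.12, -0.008, -0.002]
wrist_force: [0.3, -0.7, 1.3]
width: 85.5
```

```bash
python3 - <<'E'
from h import *
go((492,-340,47))
shot('scene','g1.png',(150,330,80,320),3)
E
```

```text
ee [ 487.2 -355.6   91.9] t 2.9 tool cm [ 0.48 -1.56  4.49] yaw -0.002
```

View pics/g1.png

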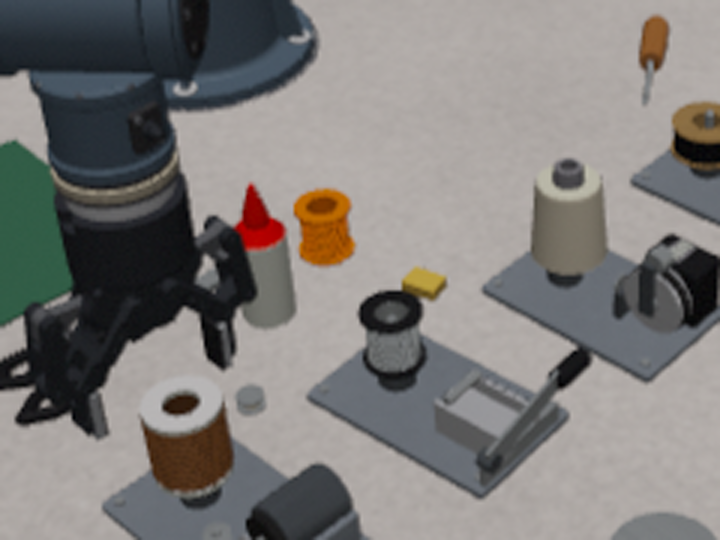

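Emit:
{"name": "step_arm", "arguments": {"steps": [[[0,0,0],0,1],[[0,0,0],0,1]]}}

```text
time_s: 3.12
ee_pos: [486.6, -358.2, 93.9]
orientation: [3.118, -0.01, -0.005]
wrist_force: [0.6, -0.4, 0.1]
width: 85.2
```

```bash
python3 - <<'E'
from h import *
go((492,-340,47)); e=telemetry.observe()['ee_pos']
for n in('scene','top'): print(n,proj(n,e),proj(n,e+[0,0,13]),proj(n,[492,-340,66]))
shot('top','g2.png',(130,280,330,530),3.5)
E
```

```text
ee [ 486.6 -358.2   93.9] t 3.1167 tool cm [ 0.53 -1.82  4.69] yaw -0.005
scene (np.float64(286.592370124321), np.float64(131.88201223269368)) (np.float64(281.63553569563226), np.float64(130.82069598732411)) (np.float64(293.6779525435084), np.float64(143.54401302035035))
top (np.float64(199.20650961104454), np.float64(466.5163109310507)) (np.float64(198.71312763503983), np.float64(468.9048771828078)) (np.float64(197.76418382323482), np.float64(452.4446850443222))
```

View pics/g2.png

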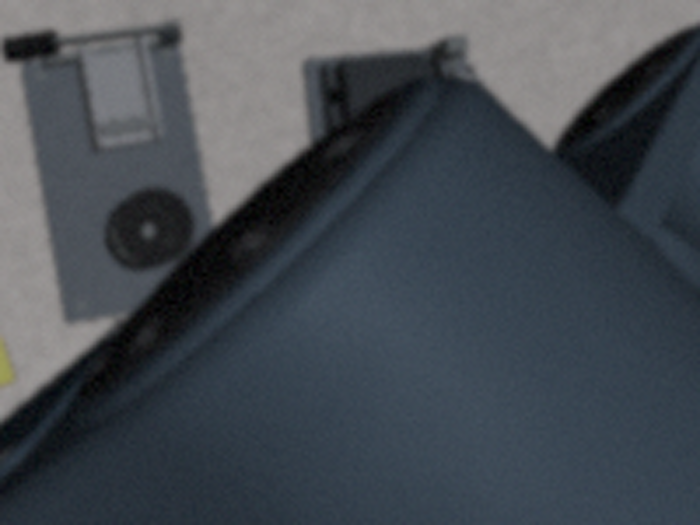

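Emit:
{"name": "step_arm", "arguments": {"steps": [[[0.3,-1.0,0],0,1],[[0.2,-0.8,0],0,1],[[0,0,0],0,1],[[0,0,0],0,1]]}}

```text
time_s: 3.5
ee_pos: [493.9, -339.3, 97.0]
orientation: [3.113, -0.014, -0.004]
wrist_force: [-0.0, -0.2, -0.4]
width: 85.2
```

```bash
python3 - <<'E'
from h import *
go((492,-340,47)); 
E
```

```text
ee [ 493.9 -339.3   97. ] t 3.5 tool cm [-0.19  0.07  5.  ] yaw -0.004
```

Emit:
{"name": "step_arm", "arguments": {"steps": [[[-0.1,0,2],0,1],[[0,0,2],0,1],[[0,0,0.9],0,1],[[0,0,0],0,1]]}}

```text
time_s: 3.83
ee_pos: [496.4, -340.2, 49.3]
orientation: [3.108, -0.019, 0.0]
wrist_force: [-0.5, 0.3, -0.5]
width: 85.6
```

Emit:
{"name": "step_arm", "arguments": {"steps": [[[-0.2,0,0],0,-1],[[0,0,0],0,-1],[[0,0,0],0,-1],[[0,0,0],0,-1]], "grip_force": 50}}

```text
time_s: 4.17
ee_pos: [495.6, -341.4, 51.3]
orientation: [3.105, -0.021, 0.001]
wrist_force: [-0.4, -0.0, -2.1]
width: 54.1
```

```bash
python3 - <<'E'
from h import *
go((494,-340,200)); print(telemetry.observe())
E
```

```text
ee [ 495.6 -341.4   51.3] t 4.1667 tool cm [ -0.16  -0.14 -14.87] yaw 0.001
{'time_s': 4.1667, 'q': array([-0.78347646,  0.73399899,  1.65032344, -0.01612217,  0.71674659,
        0.79836719]), 'joint_velocities': array([-0.00279849, -0.01386255, -0.00955417, -0.00770593, -0.00118505,
       -0.00241087]), 'tau': array([-8.76176823e-02, -4.67436862e+01, -1.11079574e+01, -4.43689793e-02,
       -2.10861638e-01, -9.50115573e-04]), 'ee_pos': array([ 495.57596567, -341.43334536,   51.31822706]), 'orientation': array([ 3.10541907e+00, -2.12405468e-02,  1.27765905e-03]), 'wrist_force': array([-0.43436378, -0.02946532, -2.14853565]), 'moment': array([ 0.04383389, -0.01951828,  0.03281892]), 'width': 54.1444317767942}
```

Emit:
{"name": "step_arm", "arguments": {"steps": [[[0,0,-3],0,-1],[[0,0,-3.8],0,-1],[[0,0,-3.8],0,-1],[[0,-0.5,-2],0,-1],[[0.1,-3.5,0],0,-1],[[0.1,-4,0],0,-1],[[0.1,-4,0],0,-1],[[0.1,-4,0],0,-1],[[0.1,-4,0],0,-1],[[0.1,-4,0],0,-1]]}}

```text
time_s: 5.0
ee_pos: [500.9, -98.3, 177.7]
orientation: [3.101, -0.03, -0.016]
wrist_force: [1.4, 0.2, -1.5]
width: 53.7
```

```bash
python3 - <<'E'
from h import *
go((523,363,180)); print(telemetry.observe())
E
```

```text
ee [500.9 -98.3 177.7] t 5.0 tool cm [  1.47 -46.16  -0.23] yaw -0.016
{'time_s': 5.0, 'q': array([-0.39730629,  0.43977053,  1.79926634, -0.03488842,  0.85970577,
        1.21242166]), 'joint_velocities': array([ 0.93736352, -0.08189384,  0.22541907, -0.04892161, -0.14068216,
        0.97826551]), 'tau': array([ -4.56049874, -37.24649906, -13.19996864,  -0.16165566,
         0.08316132,  -0.67246551]), 'ee_pos': array([500.85685769, -98.2973403 , 177.67293351]), 'orientation': array([ 3.10100778, -0.03022486, -0.01611295]), 'wrist_force': array([ 1.39934201,  0.16457166, -1.54168975]), 'moment': array([0.07395846, 0.00047244, 0.02099813]), 'width': 53.716363853988426}
```

Emit:
{"name": "step_arm", "arguments": {"steps": [[[0.1,-4,0],0,-1],[[0.1,-4,0],0,-1],[[0.1,-4,0],0,-1],[[0.1,-4,0],0,-1],[[0.1,-4,0],0,-1],[[0.1,-4,0],0,-1],[[0.1,-4,0],0,-1],[[0.1,-4,0],0,-1],[[0.1,-4,0],0,-1],[[0.1,-3,0],0,-1]]}}

```text
time_s: 5.83
ee_pos: [510.3, 309.9, 165.0]
orientation: [3.103, -0.028, -0.018]
wrist_force: [0.5, -0.7, -1.7]
width: 53.8
```

```bash
python3 - <<'E'
from h import *
go((523,363,120))
E
```

```text
ee [510.3 309.9 165. ] t 5.8333 tool cm [ 1.17 -5.33  4.5 ] yaw -0.018
```

Emit:
{"name": "step_arm", "arguments": {"steps": [[[0.6,-2.4,1.5],0,-1],[[0.5,-1.6,1.5],0,-1],[[0,-0.4,1.0],0,-1],[[0,0,0],0,-1],[[0,0,0],0,-1]]}}

```text
time_s: 6.25
ee_pos: [520.3, 362.5, 123.0]
orientation: [3.106, -0.029, -0.008]
wrist_force: [0.1, 1.1, -2.0]
width: 53.9
```

```bash
python3 - <<'E'
from h import *
go((523,363,110))
shot('scene','p1.png',(80,230,290,460),4); print(proj('scene',[523,363,36]),proj('scene',[523,363,72]))
e=telemetry.observe()['ee_pos']; print(proj('scene',e))
E
```

```text
ee [520.3 362.5 123. ] t 6.25 tool cm [ 0.27 -0.06  1.3 ] yaw -0.008
(np.float64(176.00636715945166), np.float64(371.4655821573231)) (np.float64(164.4798039747937), np.float64(372.91216778703097))
(np.float64(147.32495435154797), np.float64(373.8314720172383))
```

View pics/p1.png

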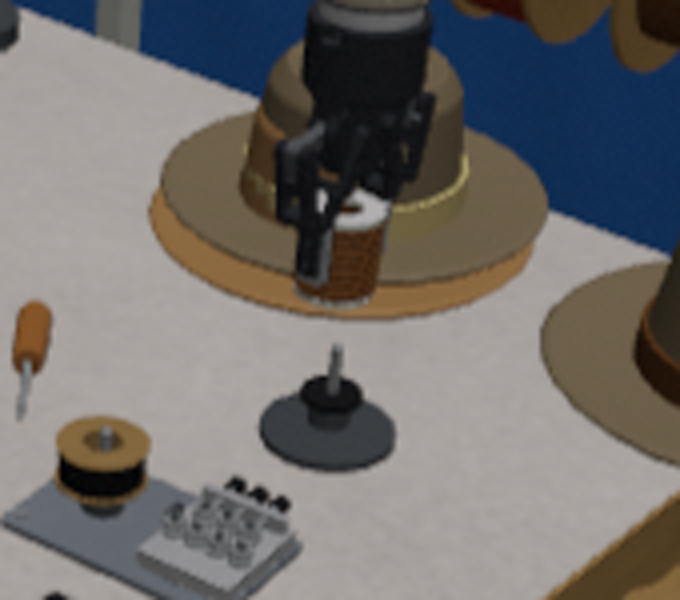

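Seat and pin of the spare stand are at crop (335,395), and the cord hangs directly above. Lowering.

Emit:
{"name": "step_arm", "arguments": {"steps": [[[0.1,0,2],0,-1],[[0,0,2],0,-1],[[0,0,1.5],0,-1],[[0,0,0.8],0,-1],[[0,0,0],0,-1]]}}

```text
time_s: 6.72
ee_pos: [525.2, 353.7, 63.8]
orientation: [3.107, -0.033, -0.016]
wrist_force: [-0.3, 1.8, -2.3]
width: 54.0
```

```bash
python3 - <<'E'
from h import *
go((523,363,52))
E
```

```text
ee [525.2 353.7  63.8] t 6.7167 tool cm [-0.24 -0.93  1.18] yaw -0.016
```

Emit:
{"name": "step_arm", "arguments": {"steps": [[[-0.2,-0.8,0],0,-1],[[0,-0.1,0.9],0,-1],[[0,0,0.3],0,-1],[[0,0,0],0,-1]]}}

```text
time_s: 7.05
ee_pos: [525.8, 362.0, 54.1]
orientation: [3.109, -0.037, -0.019]
wrist_force: [-0.4, 0.1, -1.4]
width: 53.8
```

```bash
python3 - <<'E'
from h import *
go((523,363,52))
E
```

```text
ee [525.8 362.   54.1] t 7.05 tool cm [-0.28 -0.1   0.21] yaw -0.019
```

Emit:
{"name": "step_arm", "arguments": {"steps": [[[0,0,0.2],0,1],[[0,0,0],0,1],[[0,0,0],0,1],[[0,0,-2],0,1],[[0,0,-3.5],0,1],[[0,0,-4],0,1],[[0,0,-3],0,1],[[0,1,0],0,1],[[-0.1,4,0],0,1],[[-0.1,4,0],0,1]]}}

```text
time_s: 7.88
ee_pos: [520.7, 282.5, 189.0]
orientation: [3.116, -0.049, -0.008]
wrist_force: [0.1, -1.3, 0.6]
width: 85.3
```

```bash
python3 - <<'E'
from h import *
go((507,-10,180))
E
```

```text
ee [520.7 282.5 189. ] t 7.8833 tool cm [-1.13 29.26  0.9 ] yaw -0.008
```

Emit:
{"name": "step_arm", "arguments": {"steps": [[[-0.2,4,0],0,1],[[-0.2,4,0],0,1],[[-0.2,4,0],0,1],[[-0.2,4,0],0,1],[[-0.2,4,0],0,1],[[-0.1,4,0],0,1],[[0,2.5,0],0,1],[[0,1,0],0,1],[[0,0,0],0,1],[[0,0,0],0,1]]}}

```text
time_s: 8.72
ee_pos: [504.8, -11.7, 198.4]
orientation: [3.113, -0.059, -0.013]
wrist_force: [0.3, -0.4, -0.5]
width: 85.3
```

```bash
python3 - <<'E'
from h import *
go((507,-10,160))
shot('scene','p2.png',(80,290,220,440),2.8)
for n in('scene','top'):
  for l in ['cone_mid','cord_mid','winder_seat']:
    for d in models.tip_of(n,l)[:2]: print(n,l,round(d['conf'],2),np.round(d['at'],1),np.round(back(n,d['at'],{'con':78,'cor':66}.get(l[:3],36))))
E
```

```text
ee [504.8 -11.7 198.4] t 8.7167 tool cm [ 0.22 -0.17  3.84] yaw -0.013
scene cone_mid 0.62 [222.1 272.8] [519.  -8.  78.]
scene cord_mid 0.84 [169.4 373.2] [533. 352.  66.]
scene winder_seat 0.86 [303.  144.9] [ 487. -339.   36.]
scene winder_seat 0.51 [197.6 316.7] [486. 183.  36.]
top cone_mid 0.89 [193.6 290.3] [507. -10.  78.]
```

View pics/p2.png

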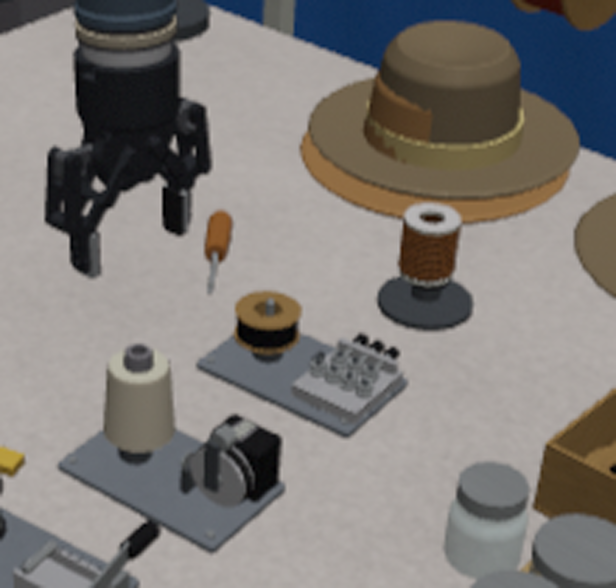

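The cord stands on the spare seat (crop 430,290). Next, the cone.

```bash
cat >> h.py <<'E'
from scipy.spatial.transform import Rotation
def go(X):
    t=telemetry.observe(); R=Rotation.from_euler('xyz',t['orientation']).as_matrix()
    print('ee',t['ee_pos'].round(1),'rpy',t['orientation'].round(3),'t',round(t['time_s'],2),'w',round(t['width'],1),'F',t['wrist_force'].round(1))
    print('tool cm',np.round(R.T@(np.array(X)-t['ee_pos'])/10,2))
E
python3 -c "
from h import *
go((508,-10,100)); go((508,-10,59))"
```

```text
ee [505.   -9.8 198.3] rpy [ 3.113 -0.058 -0.009] t 9.07 w 85.1 F [-1.2 -0.2  0.2]
tool cm [-0.27 -0.27  9.82]
ee [505.   -9.8 198.3] rpy [ 3.113 -0.058 -0.009] t 9.07 w 85.1 F [-1.2 -0.2  0.2]
tool cm [-0.51 -0.39 13.92]
```

Emit:
{"name": "step_arm", "arguments": {"steps": [[[-0.3,-0.2,1],0,1],[[0,0,3],0,1],[[0,0,3],0,1],[[0,0,1],0,1],[[0,0,0],0,1]]}}

```text
time_s: 9.48
ee_pos: [510.4, -6.9, 117.8]
orientation: [3.111, -0.067, -0.002]
wrist_force: [0.5, 0.5, 0.2]
width: 85.4
```

```bash
python3 -c "
from h import *
go((508,-10,59))"
```

```text
ee [510.4  -6.9 117.8] rpy [ 3.111e+00 -6.700e-02 -2.000e-03] t 9.48 w 85.4 F [0.5 0.5 0.2]
tool cm [-0.63  0.13  5.86]
```

Emit:
{"name": "step_arm", "arguments": {"steps": [[[-0.3,0,1.6],0,1],[[-0.3,0.1,2],0,1],[[0,0,1.5],0,1],[[0,0,0.3],0,1],[[0,0,0],0,1]]}}

```text
time_s: 9.9
ee_pos: [510.7, -7.4, 63.9]
orientation: [3.11, -0.072, 0.004]
wrist_force: [-0.3, 0.1, -1.1]
width: 85.4
```

```bash
python3 -c "
from h import *
go((508,-10,59))"
```

```text
ee [510.7  -7.4  63.9] rpy [ 3.11  -0.072  0.004] t 9.9 w 85.4 F [-0.3  0.1 -1.1]
tool cm [-0.31  0.25  0.48]
```

Emit:
{"name": "step_arm", "arguments": {"steps": [[[-0.2,0.2,0.5],0,1],[[0,0,0],0,-1],[[0,0,0],0,-1],[[0,0,0],0,-1],[[0,0,0],0,-1]], "grip_force": 50}}

```text
time_s: 10.32
ee_pos: [511.3, -9.6, 62.7]
orientation: [3.108, -0.078, 0.006]
wrist_force: [-0.2, 0.8, -0.8]
width: 53.7
```

```bash
python3 -c "
from h import *
go((505,-10,200))"
```

```text
ee [511.3  -9.6  62.7] rpy [ 3.108 -0.078  0.006] t 10.32 w 53.7 F [-0.2  0.8 -0.8]
tool cm [  0.44   0.49 -13.73]
```

Emit:
{"name": "step_arm", "arguments": {"steps": [[[0,0,-2.5],0,-1],[[0,0,-3.8],0,-1],[[0,0,-3.8],0,-1],[[-0.2,0.5,-1.5],0,-1],[[-0.2,3,0],0,-1],[[-0.2,4,0],0,-1],[[-0.2,4,0],0,-1],[[-0.2,4,0],0,-1],[[-0.2,4,0],0,-1],[[-0.2,4,0],0,-1]]}}

```text
time_s: 11.15
ee_pos: [487.4, -240.4, 193.8]
orientation: [3.109, -0.08, 0.02]
wrist_force: [1.0, 0.6, -1.4]
width: 53.7
```

```bash
python3 - <<'E'
from h import *
go((490,-340,150))
for n in('scene','top'):
  for l in ['winder_seat','meter_seat']:
    for d in models.tip_of(n,l)[:2]: print(n,l,round(d['conf'],2),np.round(d['at'],1),np.round(back(n,d['at'],36)))
E
```

```text
ee [ 487.4 -240.4  193.8] rpy [ 3.109 -0.08   0.02 ] t 11.15 w 53.7 F [ 1.   0.6 -1.4]
tool cm [-0.29  9.82  4.69]
scene winder_seat 0.86 [303.  144.9] [ 487. -339.   36.]
scene winder_seat 0.51 [197.6 316.7] [486. 183.  36.]
scene meter_seat 0.58 [235.  269.7] [510.  -9.  36.]
top meter_seat 0.97 [196.7 291.2] [504. -12.  36.]
```

```bash
cat >> h.py <<'E'
def find(labels,z=36,ns=('scene','top')):
  for n in ns:
    cams.read_camera(n)
    for l in labels:
      for d in models.tip_of(n,l)[:2]: print(n,l,round(d['conf'],2),np.round(d['at'],1),np.round(back(n,d['at'],z)))
E
python3 - <<'E'
from h import *
find(['winder_seat','meter_seat'])
shot('scene','p3.png',(170,340,60,300),3.2)
go((490,-340,150))
E
```

```text
scene winder_seat 0.98 [304.6 145.1] [ 491. -341.   36.]
scene meter_seat 0.55 [233.6 268. ] [503.  -8.  36.]
top winder_seat 0.16 [197.8 291.3] [502. -12.  36.]
top meter_seat 0.67 [196.5 290.7] [505. -11.  36.]
ee [ 488.2 -237.4  193.2] rpy [ 3.11  -0.079  0.022] t 11.7 w 53.5 F [-0.4 -0.2 -1.3]
tool cm [-0.38 10.11  4.63]
```

View pics/p3.png

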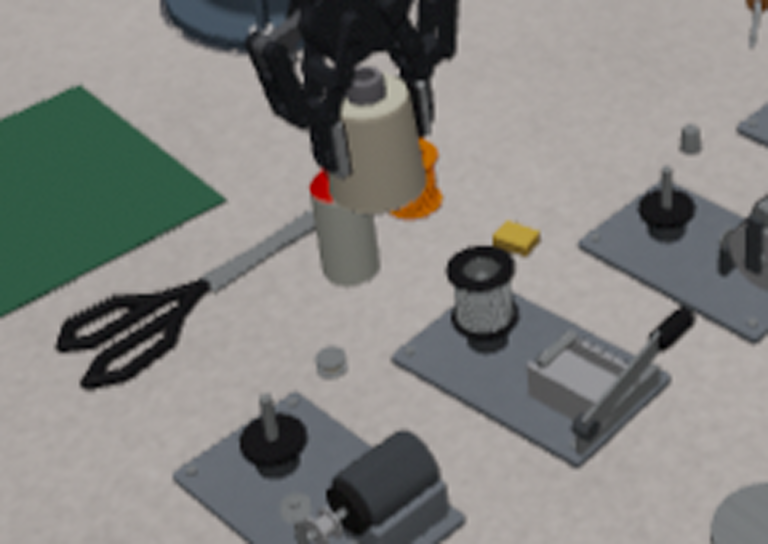

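Both freed pins are visible: winder seat at crop (273,440) with pin top at (267,397), and meter seat at (667,207) with pin top at (667,170). The cone is held above.

```bash
python3 - <<'E'
from h import *
print(back('scene',(294,143.6),72),back('scene',(307,145.2),36)); print(back('scene',(223.1,268.4),72),back('scene',(234.7,268.4),36))
E
```

```text
[ 498.53710457 -343.30790163   72.        ] [ 497.08960195 -344.65733524   36.        ]
[508.88038235 -11.98515959  72.        ] [506.67124693 -10.11953182  36.        ]
```

Emit:
{"name": "step_arm", "arguments": {"steps": [[[0,3.5,1],0,-1],[[0,4,1.5],0,-1],[[0,2.2,2],0,-1],[[0,0.3,1],0,-1],[[0,0,0],0,-1],[[0,0,0],0,-1]]}}

```text
time_s: 12.2
ee_pos: [497.3, -336.4, 140.7]
orientation: [3.109, -0.081, 0.033]
wrist_force: [0.1, -0.2, -0.8]
width: 54.0
```

```bash
python3 - <<'E'
from h import *
go((498,-342,80));go((498,-342,63))
E
```

```text
ee [ 497.3 -336.4  140.7] rpy [ 3.109 -0.081  0.033] t 12.2 w 54.0 F [ 0.1 -0.2 -0.8]
tool cm [-0.44  0.37  6.07]
ee [ 497.3 -336.4  140.7] rpy [ 3.109 -0.081  0.033] t 12.2 w 54.0 F [ 0.1 -0.2 -0.8]
tool cm [-0.58  0.31  7.76]
```

Emit:
{"name": "step_arm", "arguments": {"steps": [[[-0.3,0.3,0],0,-1],[[-0.1,0,1.8],0,-1],[[-0.1,0,2],0,-1],[[0,0,1],0,-1],[[0,0,0],0,-1]]}}

```text
time_s: 12.62
ee_pos: [497.5, -335.7, 95.9]
orientation: [3.107, -0.083, 0.04]
wrist_force: [-0.4, 0.8, -0.6]
width: 53.4
```

```bash
python3 - <<'E'
from h import *
go((498,-342,63))
E
```

```text
ee [ 497.5 -335.7   95.9] rpy [ 3.107 -0.083  0.04 ] t 12.62 w 53.4 F [-0.4  0.8 -0.6]
tool cm [-0.25  0.52  3.3 ]
```

Emit:
{"name": "step_arm", "arguments": {"steps": [[[-0.1,0.6,0],0,-1],[[-0.1,0.1,1.5],0,-1],[[0,0,1.3],0,-1],[[0,0,0.3],0,-1],[[0,0,0],0,-1]]}}

```text
time_s: 13.03
ee_pos: [500.6, -344.5, 68.7]
orientation: [3.102, -0.087, 0.044]
wrist_force: [-0.0, 0.0, -1.9]
width: 53.6
```

```bash
python3 - <<'E'
from h import *
go((498,-342,63))
E
```

```text
ee [ 500.6 -344.5   68.7] rpy [ 3.102 -0.087  0.044] t 13.03 w 53.6 F [-0.   0.  -1.9]
tool cm [-0.3  -0.29  0.54]
```

Emit:
{"name": "step_arm", "arguments": {"steps": [[[-0.2,-0.2,0.5],0,-1],[[0,0,0],0,-1],[[0,0,0.1],0,1],[[0,0,0],0,1],[[0,0,0],0,1],[[-0.1,0,-2],0.04,1],[[-0.2,0,-4],0,1],[[-0.2,0,-4],0,1],[[-0.1,0,-3],0,1],[[0,-1,0],0,1]]}}

```text
time_s: 13.87
ee_pos: [482.2, -330.7, 197.4]
orientation: [3.103, -0.091, 0.001]
wrist_force: [0.7, -0.4, -0.2]
width: 84.9
```

```bash
python3 - <<'E'
from h import *
go((510,-11,190))
shot('scene','p4.png',(170,340,60,300),3.2)
find(['cone_mid'],78)
find(['cord_mid'],66)
E
```

```text
ee [ 482.2 -330.7  197.4] rpy [ 3.103e+00 -9.100e-02  1.000e-03] t 13.87 w 84.9 F [ 0.7 -0.4 -0.2]
tool cm [  2.73 -31.98  -0.25]
scene cone_mid 0.95 [293.1 141.9] [ 500. -347.   78.]
top cone_mid 0.73 [194.7 457.1] [ 497. -346.   78.]
top cone_mid 0.35 [195.8 372.4] [ 499. -176.   78.]
scene cord_mid 0.87 [170.3 373.4] [536. 349.  66.]
top cord_mid 0.93 [187.7 113. ] [529. 359.  66.]
```

View pics/p4.png

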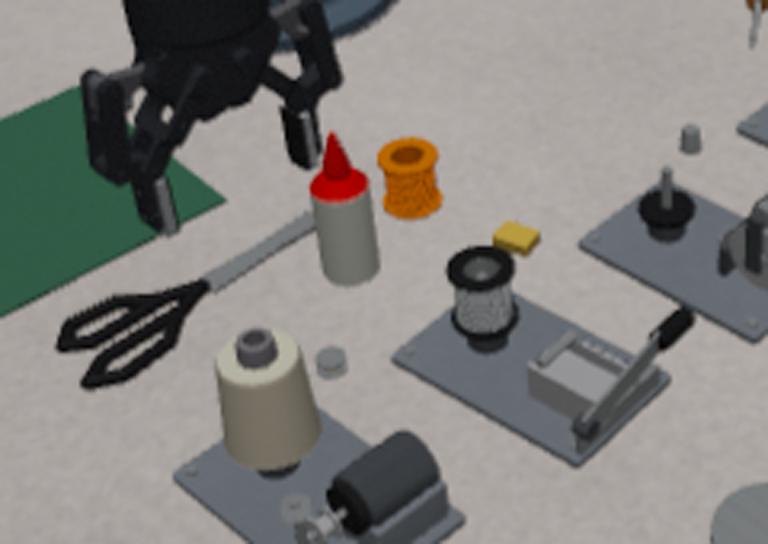

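The cone is down on the winder seat, upright (9 pictures so far). Back to the spare stand for the cord.

Emit:
{"name": "step_arm", "arguments": {"steps": [[[0.3,-4,0],0,1],[[0.3,-4,0],0,1],[[0.3,-4,0],0,1],[[0.3,-4,0],0,1],[[0.3,-4,0],0,1],[[0.3,-4,0],0,1],[[0.3,-4,0],0,1],[[0.3,-4,0],0,1],[[0.3,-4,0],0,1],[[0.3,-4,0],0,1]]}}

```text
time_s: 15.15
ee_pos: [514.9, 75.8, 172.4]
orientation: [3.112, -0.077, -0.019]
wrist_force: [1.2, -0.7, 0.5]
width: 85.4
```

```bash
python3 - <<'E'
from h import *
go((527,358,170))
print(tri((170.3,373.4),(187.7,113)))
E
```

```text
ee [514.9  75.8 172.4] rpy [ 3.112 -0.077 -0.019] t 15.15 w 85.4 F [ 1.2 -0.7  0.5]
tool cm [  0.66 -28.24  -0.54]
(array([529.2, 361.5,  57.8]), array([-0.1,  0.5,  0.3,  0.3]))
```

Emit:
{"name": "step_arm", "arguments": {"steps": [[[0.1,-4,0],0,1],[[0.1,-4,0],0,1],[[0.1,-4,0],0,1],[[0.1,-4,0],0,1],[[0.1,-4,0],0,1],[[0.1,-4,0],0,1],[[0,-2,0],0,1],[[0,-0.8,1],0,1],[[0,0,0],0,1],[[0,0,0],0,1]]}}

```text
time_s: 15.98
ee_pos: [524.7, 362.7, 144.9]
orientation: [3.111, -0.07, -0.008]
wrist_force: [-0.0, 0.4, 1.0]
width: 85.5
```

```bash
python3 - <<'E'
from h import *
go((528,360,110))
go((529,360,50))
E
```

```text
ee [524.7 362.7 144.9] rpy [ 3.111 -0.07  -0.008] t 15.98 w 85.5 F [-0.   0.4  1. ]
tool cm [0.08 0.16 3.51]
ee [524.7 362.7 144.9] rpy [ 3.111 -0.07  -0.008] t 15.98 w 85.5 F [-0.   0.4  1. ]
tool cm [-0.23 -0.02  9.5 ]
```

Emit:
{"name": "step_arm", "arguments": {"steps": [[[-0.1,0,1.5],0,1],[[-0.1,0,2],0,1],[[0,0,2],0,1],[[0,0,2],0,1],[[0,0,0.8],0,1],[[0,0,0],0,1]]}}

```text
time_s: 16.48
ee_pos: [529.6, 347.9, 58.3]
orientation: [3.106, -0.065, -0.019]
wrist_force: [-0.7, 0.9, -0.1]
width: 85.3
```

```bash
python3 - <<'E'
from h import *
go((529,360,50))
E
```

```text
ee [529.6 347.9  58.3] rpy [ 3.106 -0.065 -0.019] t 16.48 w 85.3 F [-0.7  0.9 -0.1]
tool cm [-0.13 -1.24  0.78]
```

Emit:
{"name": "step_arm", "arguments": {"steps": [[[-0.1,-1.2,0.3],0,1],[[0,-0.1,0.5],0,1],[[0,0,0],0,-1],[[0,0,0],0,-1],[[0,0,0],0,-1],[[0,0,0],0,-1]]}}

```text
time_s: 16.98
ee_pos: [531.8, 360.2, 52.9]
orientation: [3.107, -0.069, -0.022]
wrist_force: [-0.7, -0.2, -1.1]
width: 53.9
```

```bash
python3 - <<'E'
from h import *
go((529,360,180))
E
```

```text
ee [531.8 360.2  52.9] rpy [ 3.107 -0.069 -0.022] t 16.98 w 53.9 F [-0.7 -0.2 -1.1]
tool cm [  0.59   0.46 -12.69]
```

Emit:
{"name": "step_arm", "arguments": {"steps": [[[0,0,-2.5],0,-1],[[0,0,-3.8],0,-1],[[0,0,-3.8],0,-1],[[-0.1,0.5,-1.5],0,-1],[[-0.2,3,0],0,-1],[[-0.2,4,0],0,-1],[[-0.2,4,0],0,-1],[[-0.2,4,0],0,-1],[[-0.2,4,0],0,-1],[[-0.2,4,0],0,-1]]}}

```text
time_s: 17.82
ee_pos: [505.3, 132.1, 182.8]
orientation: [3.112, -0.078, -0.005]
wrist_force: [0.7, -0.6, -1.5]
width: 53.8
```

```bash
python3 - <<'E'
from h import *
go((509,-11,150))
E
```

```text
ee [505.3 132.1 182.8] rpy [ 3.112 -0.078 -0.005] t 17.82 w 53.8 F [ 0.7 -0.6 -1.5]
tool cm [ 0.18 14.2   3.73]
```

Emit:
{"name": "step_arm", "arguments": {"steps": [[[0,4,1],0,-1],[[0,4,1],0,-1],[[0,3.5,1.5],0,-1],[[0,1.2,1.5],0,-1],[[0,0,1],0,-1],[[0,0,0],0,-1],[[0,0,0],0,-1]]}}

```text
time_s: 18.4
ee_pos: [508.8, -9.6, 129.3]
orientation: [3.108, -0.086, -0.013]
wrist_force: [-0.0, -0.3, -2.2]
width: 54.0
```

```bash
python3 - <<'E'
from h import *
go((510,-11,95));go((510,-11,53))
E
```

```text
ee [508.8  -9.6 129.3] rpy [ 3.108 -0.086 -0.013] t 18.4 w 54.0 F [-0.  -0.3 -2.2]
tool cm [-0.18  0.03  3.43]
ee [508.8  -9.6 129.3] rpy [ 3.108 -0.086 -0.013] t 18.4 w 54.0 F [-0.  -0.3 -2.2]
tool cm [-0.54 -0.11  7.61]
```

Emit:
{"name": "step_arm", "arguments": {"steps": [[[-0.2,0,1.5],0,-1],[[-0.1,0,1.8],0,-1],[[0,0,0],0,-1],[[0,0,0],0,-1]]}}

```text
time_s: 18.73
ee_pos: [510.6, -8.5, 98.8]
orientation: [3.107, -0.092, -0.009]
wrist_force: [0.4, -0.4, -1.2]
width: 54.2
```

```bash
python3 - <<'E'
from h import *
go((510,-11,53))
shot('scene','p5.png',(130,260,190,360),4)
E
```

```text
ee [510.6  -8.5  98.8] rpy [ 3.107 -0.092 -0.009] t 18.73 w 54.2 F [ 0.4 -0.4 -1.2]
tool cm [-0.48  0.09  4.56]
```

View pics/p5.png

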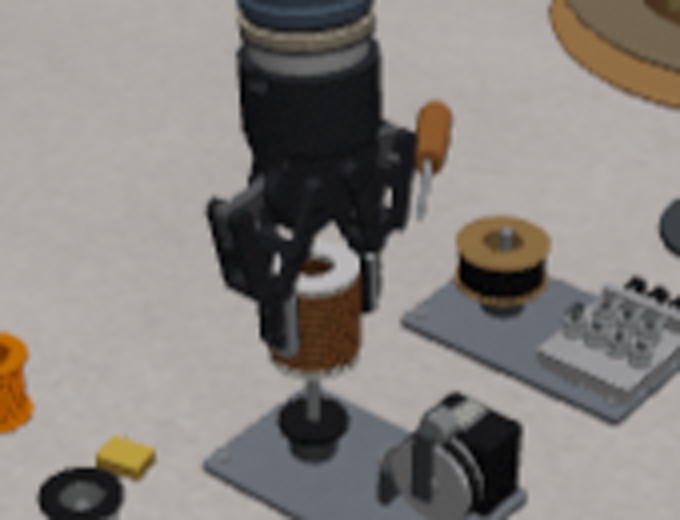

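The cord's foot at crop (315,365) is centred over the meter pin (314,385). Lowering.

Emit:
{"name": "step_arm", "arguments": {"steps": [[[-0.2,0.1,1],0,-1],[[-0.1,0,1.6],0,-1],[[-0.1,0,1.4],0,-1],[[0,0,0.2],0,-1],[[0,0,0],0,-1]]}}

```text
time_s: 19.2
ee_pos: [515.1, -9.0, 62.2]
orientation: [3.105, -0.104, -0.003]
wrist_force: [-0.0, -1.2, -1.5]
width: 53.9
```

```bash
python3 - <<'E'
from h import *
go((510,-11,53))
E
```

```text
ee [515.1  -9.   62.2] rpy [ 3.105e+00 -1.040e-01 -3.000e-03] t 19.2 w 53.9 F [-0.  -1.2 -1.5]
tool cm [-0.6   0.17  0.87]
```

Emit:
{"name": "step_arm", "arguments": {"steps": [[[-0.5,0.1,0.2],0,-1],[[-0.1,0,0.5],0,-1],[[0,0,0.1],0,-1],[[0,0,0],0,1],[[0,0,0],0,1],[[0,0,0],0,1],[[-0.2,0,-2],0,1],[[-0.3,0,-4],0,1],[[-0.3,0,-4],0,1],[[0,1,-2],0,1]]}}

```text
time_s: 20.03
ee_pos: [488.2, -14.6, 175.5]
orientation: [3.106, -0.101, -0.001]
wrist_force: [0.4, -0.9, 0.5]
width: 85.4
```

```bash
python3 - <<'E'
from h import *
go((502,-180,170))
find(['cord_mid'],66); find(['wire_mid'],58)
E
```

```text
ee [488.2 -14.6 175.5] rpy [ 3.106e+00 -1.010e-01 -1.000e-03] t 20.03 w 85.4 F [ 0.4 -0.9  0.5]
tool cm [ 1.34 16.5   1.28]
scene cord_mid 0.93 [227.4 270.8] [519. -14.  66.]
scene wire_mid 0.93 [223.5 187.1] [ 363. -133.   58.]
scene wire_mid 0.91 [355.7 212.5] [ 699. -338.   58.]
top wire_mid 0.89 [196.7 371. ] [ 499. -176.   58.]
top wire_mid 0.74 [115.1 432.5] [ 666. -309.   58.]
```

Emit:
{"name": "step_arm", "arguments": {"steps": [[[0.3,3,0.2],0,1],[[0.3,4,0.2],0,1],[[0.3,4,0.5],0,1],[[0.2,3.5,1],0,1],[[0,1,1],0,1],[[0,0,1],0,1],[[0,0,0],0,1],[[0,0,0],0,1]]}}

```text
time_s: 21.1
ee_pos: [499.2, -174.6, 126.5]
orientation: [3.115, -0.08, 0.001]
wrist_force: [-0.9, -0.2, -0.1]
width: 85.8
```

```bash
python3 - <<'E'
from h import *
go((502,-178,90))
go((502,-178,43))
E
```

```text
ee [ 499.2 -174.6  126.5] rpy [ 3.115e+00 -8.000e-02  1.000e-03] t 21.1 w 85.8 F [-0.9 -0.2 -0.1]
tool cm [-0.01  0.24  3.67]
ee [ 499.2 -174.6  126.5] rpy [ 3.115e+00 -8.000e-02  1.000e-03] t 21.1 w 85.8 F [-0.9 -0.2 -0.1]
tool cm [-0.39  0.12  8.36]
```

Emit:
{"name": "step_arm", "arguments": {"steps": [[[-0.1,0.2,1.8],0,1],[[-0.1,0,2],0,1],[[-0.1,0,2],0,1],[[-0.1,0,1],0,1],[[0,0,0],0,1],[[0,0,0],0,1]]}}

```text
time_s: 21.6
ee_pos: [500.1, -172.0, 55.8]
orientation: [3.118, -0.077, 0.008]
wrist_force: [-0.5, 0.2, 0.1]
width: 85.6
```

```bash
python3 - <<'E'
from h import *
go((502,-178,43))
E
```

```text
ee [ 500.1 -172.    55.8] rpy [ 3.118 -0.077  0.008] t 21.6 w 85.6 F [-0.5  0.2  0.1]
tool cm [0.08 0.57 1.31]
```

Emit:
{"name": "step_arm", "arguments": {"steps": [[[0.1,0.6,0.5],0,1],[[0,0.1,0.8],0,1],[[0,0,0.1],0,1],[[0,0,0],0,-1],[[0,0,0],0,-1],[[0,0,0],0,-1],[[0,0,0],0,-1],[[0,0,0],0,-1]], "grip_force": 60}}

```text
time_s: 22.27
ee_pos: [504.2, -179.4, 44.6]
orientation: [3.116, -0.081, 0.011]
wrist_force: [0.2, -0.2, -2.7]
width: 46.4
```

```bash
python3 - <<'E'
from h import *
go((502,-178,180))
shot('scene','p6.png',(180,310,130,320),3.8)
E
```

```text
ee [ 504.2 -179.4   44.6] rpy [ 3.116 -0.081  0.011] t 22.27 w 46.4 F [ 0.2 -0.2 -2.7]
tool cm [  0.88   0.21 -13.51]
```

View pics/p6.png

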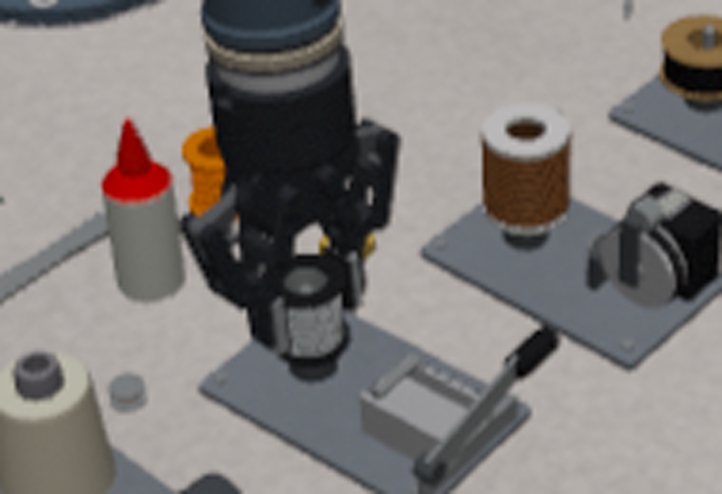

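The wire is gripped (46.4 mm) and the cord stands on the meter seat. Carrying the wire to the spare stand.

Emit:
{"name": "step_arm", "arguments": {"steps": [[[0.2,0,-2.5],0,-1],[[0.3,0,-3.8],0,-1],[[0.3,0,-3.8],0,-1],[[0.1,-0.5,-2],0,-1],[[0.2,-3,0],0,-1],[[0.2,-4,0],0,-1],[[0.2,-4,0],0,-1],[[0.2,-4,0],0,-1],[[0.2,-4,0],0,-1],[[0.2,-4,0],0,-1]]}}

```text
time_s: 23.15
ee_pos: [515.4, 58.2, 164.8]
orientation: [3.115, -0.082, -0.007]
wrist_force: [0.1, -0.3, -3.2]
width: 45.8
```

```bash
python3 - <<'E'
from h import *
go((525,363,150))
E
```

```text
ee [515.4  58.2 164.8] rpy [ 3.115 -0.082 -0.007] t 23.15 w 45.8 F [ 0.1 -0.3 -3.2]
tool cm [  0.63 -30.52   0.74]
```

Emit:
{"name": "step_arm", "arguments": {"steps": [[[0.1,-4,0],0,-1],[[0.1,-4,0],0,-1],[[0.1,-4,0],0,-1],[[0.1,-4,0],0,-1],[[0.1,-4,0],0,-1],[[0.1,-4,0.2],0,-1],[[0,-3.5,0.5],0,-1],[[0,-1.5,1],0,-1],[[0,0,0.5],0,-1],[[0,0,0],0,-1]]}}

```text
time_s: 23.98
ee_pos: [516.6, 369.7, 129.7]
orientation: [3.117, -0.075, 0.003]
wrist_force: [0.2, -1.1, -2.2]
width: 46.4
```

```bash
python3 - <<'E'
from h import *
go((525,363,100))
go((526,363,45))
E
```

```text
ee [516.6 369.7 129.7] rpy [ 3.117e+00 -7.500e-02  3.000e-03] t 23.98 w 46.4 F [ 0.2 -1.1 -2.2]
tool cm [0.61 0.6  3.04]
ee [516.6 369.7 129.7] rpy [ 3.117e+00 -7.500e-02  3.000e-03] t 23.98 w 46.4 F [ 0.2 -1.1 -2.2]
tool cm [0.3  0.47 8.54]
```

Emit:
{"name": "step_arm", "arguments": {"steps": [[[0.5,0,0.5],0,-1],[[0.1,0,1.2],0,-1],[[0,0,0.8],0,-1],[[0,0,0],0,-1],[[0,0,0],0,-1]]}}

```text
time_s: 24.4
ee_pos: [524.5, 363.4, 101.7]
orientation: [3.113, -0.07, -0.001]
wrist_force: [0.1, -0.2, -2.1]
width: 46.2
```

```bash
python3 - <<'E'
from h import *
go((526,363,45))
E
```

```text
ee [524.5 363.4 101.7] rpy [ 3.113e+00 -7.000e-02 -1.000e-03] t 24.4 w 46.2 F [ 0.1 -0.2 -2.1]
tool cm [-0.25 -0.12  5.66]
```

Emit:
{"name": "step_arm", "arguments": {"steps": [[[-0.1,-0.2,1.2],0,-1],[[-0.1,-0.2,1.5],0,-1],[[0,-0.2,1],0,-1],[[0,-0.1,0.5],0,-1],[[0,0,0],0,-1]]}}

```text
time_s: 24.82
ee_pos: [527.4, 367.2, 57.0]
orientation: [3.114, -0.072, -0.006]
wrist_force: [0.9, 0.7, -2.1]
width: 46.1
```

```bash
python3 - <<'E'
from h import *
go((526,363,45))
E
```

```text
ee [527.4 367.2  57. ] rpy [ 3.114 -0.072 -0.006] t 24.82 w 46.1 F [ 0.9  0.7 -2.1]
tool cm [-0.22  0.39  1.2 ]
```

Emit:
{"name": "step_arm", "arguments": {"steps": [[[-0.2,0.3,0.6],0,-1],[[0,0,0.5],0,-1],[[0,0,0.1],0,-1],[[0,0,0],0,-1]]}}

```text
time_s: 25.15
ee_pos: [526.8, 364.0, 44.5]
orientation: [3.115, -0.073, -0.006]
wrist_force: [-1.0, 0.1, -1.3]
width: 46.0
```

```bash
python3 - <<'E'
from h import *
go((526,363,45))
E
```

```text
ee [526.8 364.   44.5] rpy [ 3.115 -0.073 -0.006] t 25.15 w 46.0 F [-1.   0.1 -1.3]
tool cm [-0.08  0.11 -0.05]
```

Emit:
{"name": "step_arm", "arguments": {"steps": [[[0,0,0],0,1],[[0,0,0],0,1],[[0,0,0],0,1],[[-0.2,0,-2],0,1],[[-0.3,0,-4],0,1],[[-0.3,0,-3],0,1],[[-0.5,2,0],0,1],[[-0.8,4,0],0,1],[[-0.8,4,0],0,1],[[-0.8,3.5,0],0,1]]}}

```text
time_s: 25.98
ee_pos: [489.5, 237.7, 145.5]
orientation: [3.125, -0.097, 0.005]
wrist_force: [0.6, -0.6, 0.2]
width: 85.5
```

```bash
python3 - <<'E'
from h import *
find(['reel_mid'],50);find(['wire_mid'],58);find(['cutter_seat','straightener_seat'],36)
go((486,177,100))
E
```

```text
scene reel_mid 0.81 [195.4 317.7] [494. 176.  50.]
scene reel_mid 0.57 [287.2 143.9] [ 462. -321.   50.]
scene wire_mid 0.96 [223.8 191.3] [ 371. -127.   58.]
scene wire_mid 0.79 [359.2 213.4] [ 706. -342.   58.]
top wire_mid 0.92 [280.3 339.2] [ 329. -106.   58.]
scene cutter_seat 0.75 [272.2 213.8] [ 515. -183.   36.]
scene straightener_seat 0.79 [196.7 314.6] [480. 182.  36.]
top cutter_seat 0.78 [195.5 370.3] [ 503. -179.   36.]
top straightener_seat 0.61 [205.3 203.3] [490. 176.  36.]
ee [489.1 239.  143.8] rpy [ 3.125 -0.094  0.004] t 26.68 w 85.5 F [-0.1 -0.8  0.5]
tool cm [-0.74  6.13  4.44]
```

Emit:
{"name": "step_arm", "arguments": {"steps": [[[-0.3,3.5,1],0,1],[[-0.2,2.3,1.5],0,1],[[0,0.3,1.5],0,1],[[0,0,0.3],0,1],[[0,0,0],0,1]]}}

```text
time_s: 27.1
ee_pos: [490.7, 178.0, 101.4]
orientation: [3.126, -0.1, 0.009]
wrist_force: [0.1, 0.6, -0.5]
width: 85.3
```

```bash
python3 - <<'E'
from h import *
print(tri((272.2,213.8),(195.5,370.3)))
go((488,177,34))
shot('scene','p7.png',(100,280,190,430),3.3)
E
```

```text
(array([ 505.2, -178.2,   26.6]), array([-0. , -1.2, -0.8, -0.9]))
ee [490.7 178.  101.4] rpy [ 3.126 -0.1    0.009] t 27.1 w 85.3 F [ 0.1  0.6 -0.5]
tool cm [-0.94  0.    6.68]
```

View pics/p7.png

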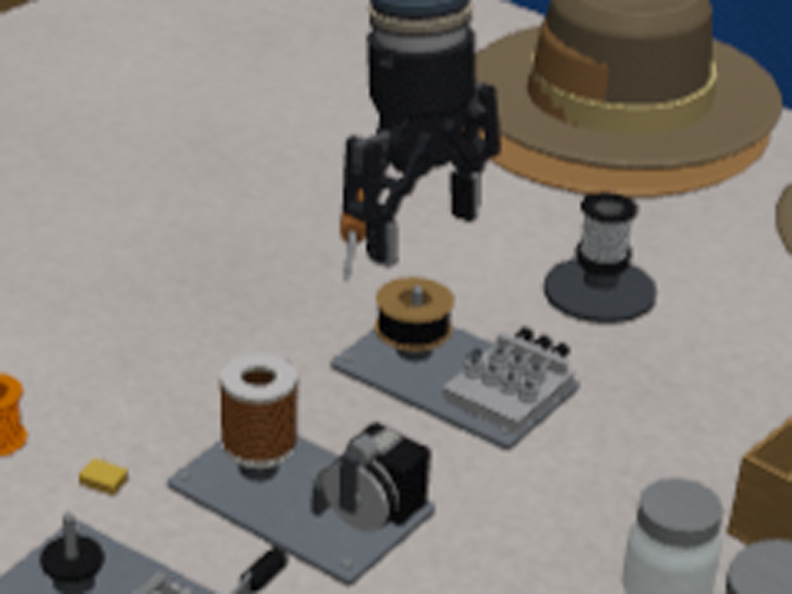

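The wire stands on the spare seat (crop 605,240). Cutter pin top is at crop (69,518), straightener pin top at (417,290). Lowering onto the reel.

```bash
python3 - <<'E'
from h import *
print(back('scene',(257,210.9),72),back('scene',(268.8,211.5),36),back('scene',(187.9,316.4),72))
E
```

```text
[ 506.77199459 -180.12958755   72.        ] [ 503.61831113 -179.05507515   36.        ] [490.83820137 173.64141388  72.        ]
```

Emit:
{"name": "step_arm", "arguments": {"steps": [[[-0.3,0,1.5],0,1],[[-0.2,0,1.6],0,1],[[-0.2,0,1.5],0,1],[[-0.1,0,0.8],0,1],[[0,0,0],0,1]]}}

```text
time_s: 27.57
ee_pos: [492.8, 181.4, 49.7]
orientation: [3.128, -0.111, 0.013]
wrist_force: [-0.1, 0.6, 1.1]
width: 85.6
```

```bash
python3 - <<'E'
from h import *
go((488,177,34))
E
```

```text
ee [492.8 181.4  49.7] rpy [ 3.128 -0.111  0.013] t 27.57 w 85.6 F [-0.1  0.6  1.1]
tool cm [-0.66  0.42  1.51]
```

Emit:
{"name": "step_arm", "arguments": {"steps": [[[-0.4,0.4,0.6],0,1],[[-0.1,0.1,0.8],0,1],[[0,0,0.2],0,1],[[0,0,0],0,-1],[[0,0,0],0,-1],[[0,0,0],0,-1],[[0,0,0],0,-1]], "grip_force": 40}}

```text
time_s: 28.15
ee_pos: [491.6, 177.1, 34.8]
orientation: [3.129, -0.117, 0.015]
wrist_force: [-0.1, -0.2, -0.9]
width: 59.2
```

```bash
python3 - <<'E'
from h import *
go((490,177,160))
E
```

```text
ee [491.6 177.1  34.8] rpy [ 3.129 -0.117  0.015] t 28.15 w 59.2 F [-0.1 -0.2 -0.9]
tool cm [  1.3    0.16 -12.45]
```

Emit:
{"name": "step_arm", "arguments": {"steps": [[[0.3,0,-2.5],0,-1],[[0.4,0,-3.8],0,-1],[[0.4,0,-3.8],0,-1],[[0.1,0.5,-2],0,-1],[[0.1,3,0],0,-1],[[0.1,4,0],0,-1],[[0.1,4,0],0,-1],[[0.1,4,0],0,-1],[[0.1,4,0],0,-1],[[0.1,4,0],0,-1]]}}

```text
time_s: 28.98
ee_pos: [500.3, -56.9, 168.1]
orientation: [3.129, -0.123, 0.031]
wrist_force: [0.9, 1.2, -0.2]
width: 58.9
```

```bash
python3 - <<'E'
from h import *
go((507,-180,120))
E
```

```text
ee [500.3 -56.9 168.1] rpy [ 3.129 -0.123  0.031] t 28.98 w 58.9 F [ 0.9  1.2 -0.2]
tool cm [-0.31 12.26  4.97]
```

Emit:
{"name": "step_arm", "arguments": {"steps": [[[0.1,4,0.5],0.02,-1],[[0.1,4,1],0.01,-1],[[0,3,1.5],0,-1],[[0,0.6,1.5],0,-1],[[0,0,0.5],0,-1],[[0,0,0],0,-1],[[0,0,0],0,-1]]}}

```text
time_s: 29.57
ee_pos: [511.7, -188.7, 121.6]
orientation: [3.126, -0.133, -0.012]
wrist_force: [-0.1, 0.4, -0.4]
width: 59.8
```

```bash
python3 - <<'E'
from h import *
go((507,-180,90));go((508,-180,34))
E
```

```text
ee [ 511.7 -188.7  121.6] rpy [ 3.126 -0.133 -0.012] t 29.57 w 59.8 F [-0.1  0.4 -0.4]
tool cm [-0.89 -0.91  3.06]
ee [ 511.7 -188.7  121.6] rpy [ 3.126 -0.133 -0.012] t 29.57 w 59.8 F [-0.1  0.4 -0.4]
tool cm [-1.54 -1.    8.62]
```

Emit:
{"name": "step_arm", "arguments": {"steps": [[[-0.6,-0.7,0.8],0,-1],[[-0.3,-0.2,1.4],0,-1],[[-0.1,0,0.8],0,-1],[[0,0,0],0,-1],[[0,0,0],0,-1]]}}

```text
time_s: 29.98
ee_pos: [506.7, -173.9, 93.1]
orientation: [3.125, -0.136, -0.004]
wrist_force: [-0.0, 0.5, -0.8]
width: 59.1
```

```bash
python3 - <<'E'
from h import *
go((508,-180,34))
shot('scene','p8.png',(180,310,130,320),3.8)
E
```

```text
ee [ 506.7 -173.9   93.1] rpy [ 3.125 -0.136 -0.004] t 29.98 w 59.1 F [-0.   0.5 -0.8]
tool cm [-0.67  0.51  5.88]
```

View pics/p8.png

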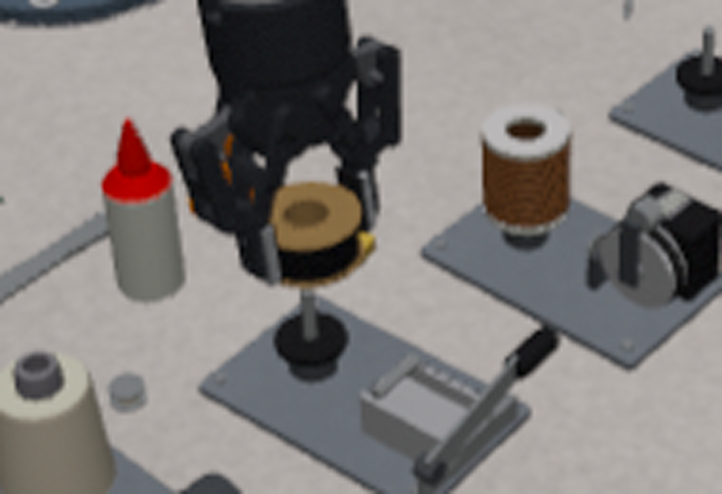

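The held reel at crop (315,245) sits slightly right of the cutter pin (309,310). Shifting about 5 mm, then lowering.

Emit:
{"name": "step_arm", "arguments": {"steps": [[[-0.1,0.5,0],0,-1],[[-0.3,0.1,1.4],0,-1],[[-0.2,0,1.8],0,-1],[[-0.1,0,1],0,-1],[[0,0,0],0,-1]]}}

```text
time_s: 30.45
ee_pos: [509.5, -183.3, 54.0]
orientation: [3.118, -0.145, -0.0]
wrist_force: [-0.3, 0.1, -1.0]
width: 59.1
```

```bash
python3 - <<'E'
from h import *
go((508,-180,34))
print(back('scene',(188.8,316.3),72),back('scene',(199.5,316.3),36))
E
```

```text
ee [ 509.5 -183.3   54. ] rpy [ 3.118 -0.145 -0.   ] t 30.45 w 59.1 F [-0.3  0.1 -1. ]
tool cm [-0.44 -0.38  1.95]
[493.32304521 170.43612327  72.        ] [490.97226614 175.61743427  36.        ]
```

Emit:
{"name": "step_arm", "arguments": {"steps": [[[-0.3,-0.3,0.8],0,-1],[[-0.1,0,0.9],0,-1],[[0,0,0.2],0,-1],[[0,0,0],0,-1]]}}

```text
time_s: 30.78
ee_pos: [509.6, -182.0, 34.8]
orientation: [3.116, -0.149, -0.0]
wrist_force: [-1.1, -0.8, 5.6]
width: 58.8
```

```bash
python3 - <<'E'
from h import *
go((508,-180,34))
E
```

```text
ee [ 509.6 -182.    34.8] rpy [ 3.116 -0.149 -0.   ] t 30.78 w 58.8 F [-1.1 -0.8  5.6]
tool cm [-0.17 -0.2   0.05]
```

Emit:
{"name": "step_arm", "arguments": {"steps": [[[0,0,0],0,1],[[0,0,0],0,1],[[0,0,0],0,1],[[0.2,0,-2.5],0,1],[[0.5,0,-4],0,1],[[0.5,0,-4],0,1],[[0.3,0,-3],0,1],[[0.2,-2,0],0,1],[[0.2,-4,0],0,1],[[0.2,-4,0],0,1]]}}

```text
time_s: 31.62
ee_pos: [515.8, -84.9, 177.9]
orientation: [3.11, -0.159, -0.011]
wrist_force: [0.6, 0.3, -0.1]
width: 85.1
```

```bash
python3 - <<'E'
from h import *
find(['reel_mid'],50);find(['wire_mid'],58)
for n in('scene','top'):
  print([ (d['at'],d['conf']) for d in models.tip_of(n,'wire_mid')], proj(n,[527,362,58]))
go((527,363,160))
E
```

```text
scene reel_mid 0.88 [266.2 209.8] [ 507. -186.   50.]
scene wire_mid 0.83 [356.5 212.7] [ 701. -339.   58.]
scene wire_mid 0.71 [222.8 191.3] [ 368. -125.   58.]
top wire_mid 0.85 [112.4 433.4] [ 671. -311.   58.]
top wire_mid 0.8 [191.8 115.1] [521. 358.  58.]
[([356.5, 212.7], 0.83), ([222.8, 191.3], 0.71), ([305.6, 144.7], 0.55), ([171.0, 371.8], 0.53)] (np.float64(169.70166411308003), np.float64(373.34052007410327))
[([112.4, 433.4], 0.85), ([191.8, 115.1], 0.8)] (np.float64(189.03359164189175), np.float64(113.03247363981365))
ee [514.6 -85.7 175.8] rpy [ 3.112 -0.154 -0.01 ] t 32.12 w 85.2 F [ 0.5 -0.9 -0.4]
tool cm [  0.53 -44.91   0.34]
```

Emit:
{"name": "step_arm", "arguments": {"steps": [[[0.1,-3,0],0,1],[[0.1,-4,0],0,1],[[0.1,-4,0],0,1],[[0,-4,0],0,1],[[0,-4,0],0,1],[[0,-4,0],0,1],[[0,-4,0],0,1],[[0,-4,0],0,1],[[0,-4,0],0,1],[[0,-4,0],0,1]]}}

```text
time_s: 32.95
ee_pos: [536.7, 301.4, 161.9]
orientation: [3.108, -0.159, -0.044]
wrist_force: [0.4, -0.2, 0.3]
width: 85.4
```

```bash
python3 - <<'E'
from h import *
go((527,361,120))
E
```

```text
ee [536.7 301.4 161.9] rpy [ 3.108 -0.159 -0.044] t 32.95 w 85.4 F [ 0.4 -0.2  0.3]
tool cm [-1.88 -6.05  3.74]
```

Emit:
{"name": "step_arm", "arguments": {"steps": [[[-0.8,-3.3,1],-0.03,1],[[-0.6,-1.8,1.5],0,1],[[-0.3,-0.2,1],0,1],[[0,0,0],0,1],[[0,0,0],0,1]]}}

```text
time_s: 33.37
ee_pos: [530.3, 362.3, 120.4]
orientation: [3.107, -0.162, -0.008]
wrist_force: [0.2, -0.2, -0.8]
width: 85.1
```

```bash
python3 - <<'E'
from h import *
go((527,361,44))
E
```

```text
ee [530.3 362.3 120.4] rpy [ 3.107 -0.162 -0.008] t 33.37 w 85.1 F [ 0.2 -0.2 -0.8]
tool cm [-1.56 -0.13  7.48]
```

Emit:
{"name": "step_arm", "arguments": {"steps": [[[-0.5,-0.2,1.5],0,1],[[-0.4,-0.2,2],0,1],[[-0.3,-0.2,2],0,1],[[-0.2,-0.2,1],0,1],[[0,0,0],0,1],[[0,0,0],0,1]]}}

```text
time_s: 33.87
ee_pos: [533.1, 358.6, 55.9]
orientation: [3.106, -0.166, -0.021]
wrist_force: [-0.4, -0.6, 0.1]
width: 84.9
```

```bash
python3 - <<'E'
from h import *
go((527,361,44))
E
```

```text
ee [533.1 358.6  55.9] rpy [ 3.106 -0.166 -0.021] t 33.87 w 84.9 F [-0.4 -0.6  0.1]
tool cm [-0.8  -0.26  1.06]
```

Emit:
{"name": "step_arm", "arguments": {"steps": [[[-0.6,-0.2,0.4],0,1],[[-0.3,-0.1,0.6],0,1],[[0,0,0.1],0,1],[[0,0,0],0,-1],[[0,0,0],0,-1],[[0,0,0],0,-1],[[0,0,0],0,-1],[[0,0,0],0,-1]], "grip_force": 60}}

```text
time_s: 34.53
ee_pos: [529.1, 362.1, 48.3]
orientation: [3.111, -0.175, -0.023]
wrist_force: [0.6, -0.4, -2.8]
width: 45.8
```

```bash
python3 - <<'E'
from h import *
go((527,361,150))
E
```

```text
ee [529.1 362.1  48.3] rpy [ 3.111 -0.175 -0.023] t 34.53 w 45.8 F [ 0.6 -0.4 -2.8]
tool cm [  1.56   0.42 -10.04]
```

Emit:
{"name": "step_arm", "arguments": {"steps": [[[0.3,0,-2.5],0,-1],[[0.5,0,-3.5],0,-1],[[0.2,0,-2.5],0,-1],[[-0.4,1,0],0,-1],[[-0.7,3.5,0],0,-1],[[-0.7,4,0],0,-1],[[-0.7,4,0],0,-1],[[-0.6,3.5,0],0,-1],[[-0.4,1.3,0],0,-1],[[0,0,0],0,-1]]}}

```text
time_s: 35.37
ee_pos: [474.0, 185.0, 127.5]
orientation: [3.105, -0.157, -0.017]
wrist_force: [0.1, 0.0, -2.3]
width: 46.1
```

```bash
python3 - <<'E'
from h import *
go((494,175,105))
E
```

```text
ee [474.  185.  127.5] rpy [ 3.105 -0.157 -0.017] t 35.37 w 46.1 F [ 0.1  0.  -2.3]
tool cm [1.64 0.87 2.57]
```

Emit:
{"name": "step_arm", "arguments": {"steps": [[[1.2,0.6,0.6],0,-1],[[0.5,0.2,1],0,-1],[[0,0,0.4],0,-1],[[0,0,0],0,-1],[[0,0,0],0,-1]]}}

```text
time_s: 35.78
ee_pos: [495.1, 175.2, 106.0]
orientation: [3.105, -0.154, -0.018]
wrist_force: [1.0, -0.1, -2.8]
width: 45.9
```

```bash
python3 - <<'E'
from h import *
go((494,175,48))
shot('scene','p9.png',(110,240,230,420),4)
E
```

```text
ee [495.1 175.2 106. ] rpy [ 3.105 -0.154 -0.018] t 35.78 w 45.9 F [ 1.  -0.1 -2.8]
tool cm [-1.   -0.19  5.71]
```

View pics/p9.png

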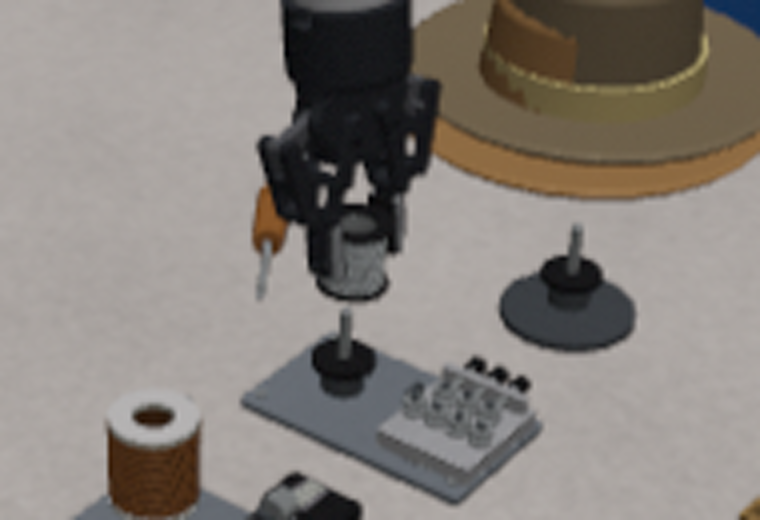

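```bash
python3 - <<'E'
from h import *
print(back('scene',(181.2,318),94),back('scene',(188,316.5),72),back('scene',(199.5,316),36))
E
```

```text
[495.16756587 173.11450264  94.        ] [491.31067177 173.47869786  72.        ] [490.43491953 175.08405855  36.        ]
```

Emit:
{"name": "step_arm", "arguments": {"steps": [[[-0.5,0.1,1],0,-1],[[-0.3,0,1.3],0,-1],[[-0.1,0,0.3],0,-1],[[0,0,0],0,-1]]}}

```text
time_s: 36.17
ee_pos: [491.3, 176.4, 78.7]
orientation: [3.106, -0.157, -0.013]
wrist_force: [0.2, 0.6, -3.3]
width: 45.8
```

```bash
python3 - <<'E'
from h import *
go((494,175,48))
E
```

```text
ee [491.3 176.4  78.7] rpy [ 3.106 -0.157 -0.013] t 36.17 w 45.8 F [ 0.2  0.6 -3.3]
tool cm [-0.21  0.02  3.08]
```

Emit:
{"name": "step_arm", "arguments": {"steps": [[[-0.2,0,1.2],0,-1],[[-0.2,0,1.3],0,-1],[[-0.1,0,0.3],0,-1],[[0,0,0],0,-1]]}}

```text
time_s: 36.5
ee_pos: [492.7, 177.5, 51.7]
orientation: [3.107, -0.162, -0.01]
wrist_force: [0.3, -0.4, -2.5]
width: 46.0
```

```bash
python3 - <<'E'
from h import *
go((492,175,48))
E
```

```text
ee [492.7 177.5  51.7] rpy [ 3.107 -0.162 -0.01 ] t 36.5 w 46.0 F [ 0.3 -0.4 -2.5]
tool cm [-0.12  0.24  0.36]
```

Emit:
{"name": "step_arm", "arguments": {"steps": [[[-0.1,0.2,0.3],0,-1],[[0,0,0.1],0,-1],[[0,0,0],0,1],[[0,0,0],0,1],[[0,0,0],0,1],[[0.2,0,-2],0,1],[[0.5,0,-4],0,1],[[0,0,-4],0,1],[[0,0,-4],0,1],[[-2,0,-3],0,1]]}}

```text
time_s: 37.33
ee_pos: [456.4, 181.6, 219.3]
orientation: [3.108, -0.166, -0.012]
wrist_force: [0.6, 0.3, 0.8]
width: 85.3
```

Emit:
{"name": "step_arm", "arguments": {"steps": [[[0,-3.5,-1],0,1],[[0,-4,0],0,1],[[0,-4,0],0,1],[[0,-2,0],0,1],[[0,0,0],0,1],[[0,0,0],0,1]]}}

```text
time_s: 37.83
ee_pos: [456.4, 322.9, 239.5]
orientation: [3.118, -0.188, -0.016]
wrist_force: [0.8, -0.5, 0.4]
width: 85.3
```

```bash
python3 - <<'E'
from h import *
for l,z in [('cone_mid',78),('reel_mid',50),('cord_mid',66),('wire_mid',58)]: find([l],z)
shot('scene','end.png',(170,340,110,350),3.3)
shot('top','endt.png',(120,290,150,500),2.2)
go((0,0,0))
E
```

```text
scene cone_mid 0.85 [289.4 144.4] [ 495. -338.   78.]
top cone_mid 0.74 [195.8 457.6] [ 495. -346.   78.]
top cone_mid 0.15 [191.9 291.6] [510. -13.  78.]
scene reel_mid 0.92 [264.1 211.1] [ 504. -179.   50.]
top reel_mid 0.95 [194.4 372.7] [ 504. -181.   50.]
scene cord_mid 0.95 [223.2 268.1] [503.  -7.  66.]
top cord_mid 0.77 [193.1 289.3] [509.  -8.  66.]
scene wire_mid 0.98 [223.9 190. ] [ 369. -129.   58.]
scene wire_mid 0.87 [358.4 212.3] [ 704. -343.   58.]
top wire_mid 0.94 [113.2 436.2] [ 669. -317.   58.]
top wire_mid 0.78 [276.5 340. ] [ 336. -108.   58.]
ee [456.7 322.  238.9] rpy [ 3.118 -0.187 -0.019] t 38.73 w 85.3 F [-0.4  0.2  0. ]
tool cm [-48.72  32.67  15.88]
```

View pics/end.png

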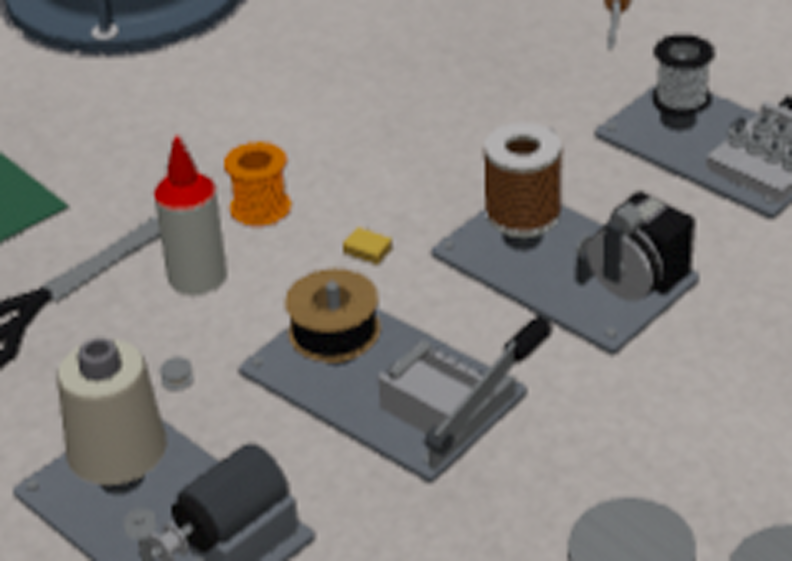

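View pics/endt.png

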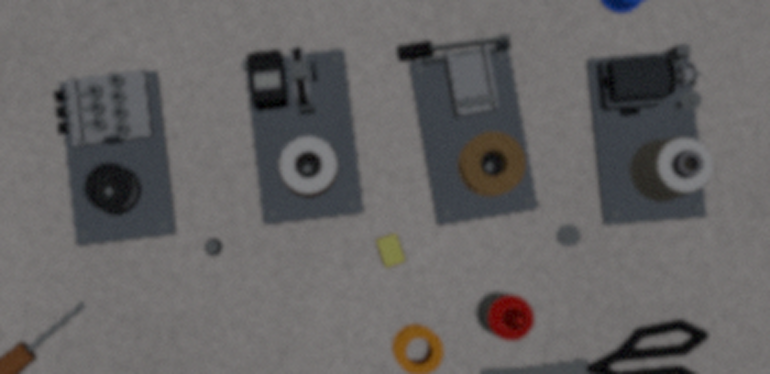

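All four spools stand upright on their own seats, the cone's lean in the picture matches the pin's own perspective lean, and the glue bottle is standing. Handing in.

```bash
python3 -c "
from cell import arm; print(arm.job_done())"
```

```text
the job is handed in; nothing more can be done
None
```

I put all four spools on their own machines and handed the job in after about 39 s of robot time. I made two swaps through the spare stand: first the cord and the cone, then the wire and the reel.

**Last checks:**
- **Pictures:** the final scene and top views show the cone on the winder, the reel on the cutter with its pin standing out, the cord on the meter and the wire on the straightener. All four are upright on their seats. The glue bottle is standing, the spool look-alikes were not touched, and the gripper is open and clear of everything.
- **Positions:** the networks put the cone, reel and cord within about 5 mm of where I measured their pins.

**Checks that failed or disagreed:**
- **Wire spool:** in the last check the network's top detections were only the blue and orange look-alikes, so I judged the wire spool's final place by eye.
- **Camera agreement:** scene and top differed by up to 8 mm on single points.
- **Gripper tilt:** the tool slowly tilted to about 0.19 rad during the job. The spools were picked up and set down at nearly the same tilt, and none shows a lean.

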